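Shut down the shielded vial shaker and hold its clamshell shut

ROBOT

A 6-joint arm with a two-finger parallel gripper is mounted at the origin on the work surface. World frame = base frame: x ahead of the robot, y to its left, z up, the work surface at z = 0. Lengths are in m, angles in rad, forces in N, time in s.
With the tool pointing down it reaches from about 0.35 to 0.975 m from the base axis. Payload 4.9 kg.
Tool frame: the origin (TCP) lies midway between the tips of the shut fingers; the grasp point (between the pads) lies 19 mm behind it; z points along the fingers, y is the line along which they close (so a half turn about z gives the same grasp; the last joint's range is limited). The gripper opens to 85 mm and grips with 20 to 120 N. Pads are 22 mm wide; open, the fingers measure 114 mm over their backs; the gripper's body (76 mm by 85 mm) begins 54 mm behind the grasp point. The pads swing forward as they close: fully open they stand 13 mm farther back than shut.
Start: joints at [-1.318, 0.053, 1.613, -0, 1.476, -0.119], TCP at [0.227, -0.582, 0.231] pointing down, gripper open.
Joint ranges: [-3.01, 3.01], [-1.01, 2.22], [0.06, 2.58], [-1.02, 4.17], [0.09, 2.62], [-3.14, 3.14]. Speed limits (rad/s): [2.57, 2.57, 3.14, 3.14, 3.14, 3.14].

INTERFACE

Orientations are given as a rotation vector (axis times angle).
In Python, from station import ctrl, optics, job gives the robot as it stands.
- The arm moves only by the shell command python3 -m jog 'ROWS' [OPENING] [FORCE]. ROWS is JSON, a list of rows, each a list of 2 entries, a list of its own where there are three numbers: the shift along the tool's x, y, z in m, then the turn, a rotation vector about the tool's x, y, z in rad. A call has 1 to 5 rows; each row is the pose to reach, as a shift and turn from the pose commanded when the call began, along the tool's axes at that moment; what a row does not reach only later rows make up. A row lasts 1/10 s, in which the tool goes at most 50 mm and 8.59 degrees, less where a joint would pass 70% of its speed; a pose out of reach is approached as far as the arm can. A call with a gripper value outside its range is refused whole. OPENING is the opening, from 0 (shut) to 1 (fully open), set as the call begins (- or left out, the last holds). The fingers move at their own pace and stop on an object; FORCE is the grip in N (left out, the last holds). Time passes only in rows, so rows that repeat a pose let the fingers close. It gives the time, the measured TCP pose, the force, the opening and the grip force at its end, in the units of the state.
- ctrl.get_obs(): the state, without advancing time (a new reading comes with each control period).
- optics.get_image(name): name is "side" or "top"; returns a dict with "image" (400x640x3 uint8, blue, green, red), "fx", "fy", "cx", "cy" (pixels), "D" ([k1, k2, p1, p2, k3] as OpenCV has them; the pictures are not rectified), "rvec" (rotation vector, rad) and "tvec" (3), from world to camera coordinates, as OpenCV has them. Camera axes: x right, y down, z forward; pixel columns grow to the right and rows downward; lengths in m; the calibration is good to about 2 mm. A picture is of the moment at which its call begins. There is no depth.
- job.finish_job(): hands the job in; it is judged then, once.
The state is a dict: "t": time; "q": joint angles; "dq": joint speeds; "effort": joint torques, N m; "tool_pos": TCP position; "tool_rot": TCP orientation; "contact_force": force on the tool from outside, world axes, zero at the start; "wrist_torque": the same for the moment, N m; "opening": finger opening in m; "grip_force": force on a finger pad.
Only numpy, scipy, OpenCV 4.12 (cv2) and the standard library are available. Lean on these libraries where they do the work, as an engineer would, in place of code of your own. Each camera call takes 0.05 s, during which the arm holds its last target. There are 200 camera calls.

TASK

Shut down the vial shaker: first turn its isolator handle fully back to off (marked end at the red dot), then swing the open yellow half of the shield fully shut around the vial. Then take the orange-headed pin from its holder and push it down through the aligned lugs until its head sits on the top lug, and finish by pinching the two grip posts on top of the shield together, keeping hold: the program ends with the gripper still squeezing both posts so that the halves stay pressed shut. Keep the vial standing in the shield and leave the other things on the bench where they are.

Things in the scene. Friction and masses are not known exactly. Their poses are not given: they have to be found in the camera images.
- station: vial shaker: low white base 150 x 200 x 25 mm fixed to the bench, with a split eight-sided shield on it (90 mm across, wall 12 mm, top 105 mm above the bench). Origin: middle of the base's underside, on the closed shield's axis; z up. The steel half on the +x side is fixed, the yellow half on the -x side swings; they meet in the plane x = 0. Hinge at +y, lugs at -y
- swing (a joint): angle of the yellow half about its upright hinge: 0 = fully shut against a hard stop, grows as it swings out to -x (clockwise seen from above), up to 1.5 rad. Starts open. It stays where it is left (friction about 0.12 N m)
- hinge_axis (a point): on the upright hinge axis of the yellow half, level with the top of the shield: 60 mm to +y of the station's origin, 105 mm above the bench
- swing_post_mid (a point): middle of the grip post on the yellow half (red cap): upright round steel post, 12 mm in diameter, 45 mm tall on the shield's top (its top 150 mm above the bench); this point is 127 mm above the bench. Moves with the yellow half; when shut it is at (-21.5, -32.5) mm in the station's frame, 95 mm from the hinge axis
- swing_post: the same red-capped post; origin at its foot on the shield's top
- fixed_post_mid (a point): middle of the matching post on the fixed half (black cap), same size and height, at (21.5, -32.5) mm in the station's frame. With the shield shut the posts stand side by side along the station's x, 55 mm over their outsides, 31 mm clear between
- fixed_post: the same black-capped post; origin at its foot on the shield's top
- lug_hole (a point): centre of the hole's upper mouth in the top lug, 95 mm above the bench, 76 mm to -y of the station's origin. Three lugs, 34 mm wide, 12 mm thick, 2 mm apart, lie one above another (top and bottom on the fixed half, the yellow middle one on the swinging half), each with an upright 13 mm hole, chamfered; they line up only when fully shut. Free space below
- pin_head (a point): middle of the retaining pin's head: an upright orange cylinder 22 mm in diameter and 40 mm tall, 60 g with its steel shank. Starts standing upright in the blue holder with the head's underside on the holder's top, this point 90 mm above the bench
- pin_seat (a point): centre of the underside of the pin's head, 20 mm below point pin_head. The steel shank below it is 10 mm in diameter and 60 mm long, with its last 5 mm tapered
- holder: fixed blue block 60 x 60 x 70 mm with an upright 13 mm hole through its middle where the pin is parked; origin: middle of its underside. It stands either left or right of the shaker
- isolator: the shaker's power isolator: a fixed grey box 90 x 90 x 48 mm with a round yellow dial and a red bar handle on top. A red dot (off) lies at the -x edge of its top, a green dot (on) at the +y edge. Origin: middle of its underside. It stands either left or right of the shaker
- handle (a joint): angle of the red bar handle: 0 = off (bar along the isolator's x, its white-marked end at the red dot), pi/2 = on (bar along the isolator's y, white-marked end at the green dot), growing clockwise seen from above; hard stops at both ends, friction about 0.08 N m, stays where left. Starts on or nearly so
- handle_grip (a point): on the handle's turning axis at a good height to grip, 82 mm above the bench. The bar is 56 mm long, 14 mm thick and 40 mm tall, from 58 to 98 mm above the bench, over a black disc 44 mm across whose top is at 58 mm
- vial_mid (a point): middle of the sealed amber vial that stands on the shaker inside the shield, 34 mm in diameter and 58 mm tall; stays there, upright
- syringe_shield: bystander: yellow syringe shield lying down, about 110 x 28 x 28 mm; origin under its middle
- lead_pot: bystander: dark lead pot with knob, 60 mm across, 76 mm tall; origin under its middle
- wash: bystander: white wash bottle, 60 mm across, 150 mm tall; origin under its middle
- jar: bystander: small glass jar with green lid, 56 mm across, 60 mm tall; origin under its middle
- dish: bystander: open steel dish 120 x 80 x 22 mm; origin under its middle
- tongs: bystander: steel tongs with a blue end lying flat, 160 mm long; origin under its middle
Mind the look-alikes: they are no part of the job. Of the things that look like the part that bears vial_mid, the larger one is meant.

How it is judged:
On the way, in this order (a step that is already met when the one before it is completed fails the run):
1. the isolator handle is turned to off (value of joint handle below 0.12 rad), for 0.2 s.
2. the yellow half is fully shut (value of joint handle below 0.12 rad and value of joint swing below 0.025 rad), for 0.2 s.
3. the pin is through all the lugs with its head on the top lug (all of step 2 and distance between pin_seat and lug_hole below 0.005 m and angle between pin_seat's own z axis and vertical below 0.12 rad), for 0.2 s.
At the end, for the whole second after the job is handed in: The handle is within 0.12 rad of off, the yellow half within 0.025 rad of fully shut, the underside of the pin's head within 5 mm of the top lug's hole mouth and the pin upright within 0.12 rad, the vial upright in the shield, and the fingers still press on each of the two posts with more than 4 N (all of step 3 and contact force between the fingers and swing_post above 4 N and contact force between the fingers and fixed_post above 4 N and angle between vial_mid's own z axis and vertical below 0.2 rad and horizontal distance between vial_mid and station below 0.03 m); the arm keeps its last pose, push and grip.
It fails at once if the vial is tipped over or taken out of the shield (angle between vial_mid's own z axis and vertical above 0.5 rad or horizontal distance between vial_mid and station above 0.05 m).
It fails at once if another thing on the bench is disturbed (moved more than 25 mm) (distance of any of syringe_shield, lead_pot, wash, jar, dish, tongs from where it was at the start of the episode above 0.025 m).
It also fails if it takes over 72 s, if anything falls off the work surface, if the arm or the gripper's body presses on something with over 40 N, if the wrist force passes 120 N, or if a joint passes its speed limit or range.

## Working session

There is one attempt and no reset: what is moved stays moved. The work goes in short steps, Python scripts to look and compute and a shell command to move; the robot and the scene stay as the last step left them, time stands still between calls to the robot, and variables do not carry over. Pictures are saved under pics/ and viewed, at most 10 in all, crops included, and the job is handed in when it is done.

```bash
ls; mkdir -p pics
python3 - <<'E'
from station import ctrl, optics, job
import cv2
for n in("top","side"):
    d=optics.get_image(n); cv2.imwrite(f"pics/{n}0.png",d["image"])
    print(n,{k:v for k,v in d.items() if k!="image"})
o=ctrl.get_obs();print(o)
E
```

```text
pics
top {'fx': 472.5987113210433, 'fy': 472.5987113210433, 'cx': 323.1898326485541, 'cy': 192.2491541478913, 'D': array([0.00188649, 0.        , 0.        , 0.        , 0.        ]), 'rvec': array([ 2.1130739 , -2.1553087 ,  0.17687542]), 'tvec': array([0.03517427, 0.60063332, 1.07997799])}
side {'fx': 466.68439914501147, 'fy': 466.68439914501147, 'cx': 318.13447687215586, 'cy': 196.52969389030773, 'D': array([-0.04902069,  0.        ,  0.        ,  0.        ,  0.        ]), 'rvec': array([ 0.77356679, -2.61457263,  1.08440257]), 'tvec': array([0.50232722, 0.29511518, 0.97705714])}
{'t': 0.1, 'q': array([-1.31797289e+00,  5.32836722e-02,  1.61414203e+00,  2.37378532e-05,
        1.47601560e+00, -1.19007804e-01]), 'dq': array([ 0.00318029, -0.00249424, -0.002827  , -0.00206772, -0.00024897,
       -0.00088913]), 'effort': array([ 1.01987484e-03, -3.94905424e+01, -3.71362317e+01, -9.87721137e-05,
        3.90676447e-03, -2.05014459e-06]), 'tool_pos': array([ 0.22693716, -0.58174231,  0.23019917]), 'tool_rot': array([-3.08564126e+00, -5.80367514e-01,  1.57019840e-04]), 'contact_force': array([ 0.55511162, -0.78474319, -0.05783666]), 'wrist_torque': array([ 0.0413501 ,  0.02178137, -0.05398457]), 'grip_force': 0.0, 'opening': 0.08558797969481881}
```

View pics/top0.png

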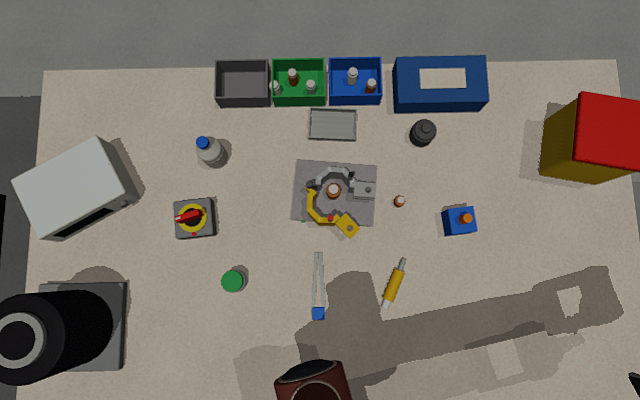

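View pics/side0.png

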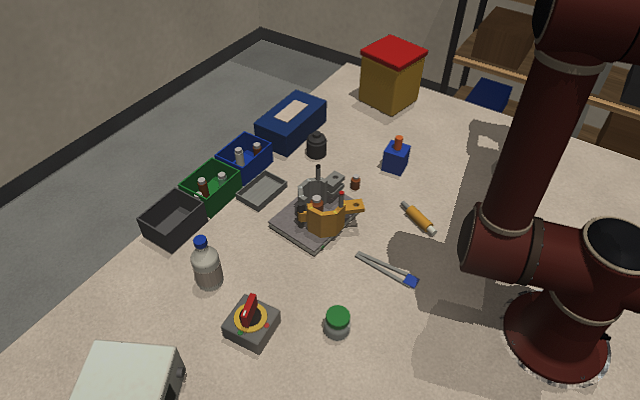

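Top view: the isolator is at (194,217) with its red dot near (194,233), the shaker at (335,193), and the pin and holder at (466,218). The shaker's lugs point image-right and its hinge is on the left. There are two vials: one inside the shield at (333,191) and a small one loose on the bench at (399,201). The shield's is larger and is the one meant. Next I'll make enlarged crops and measure.

```bash
cat > h.py <<'E'
import numpy as np, cv2
from station import ctrl, optics, job
def get(n): return optics.get_image(n)
def ray(d,p):
    K=np.array([[d["fx"],0,d["cx"]],[0,d["fy"],d["cy"]],[0,0,1]])
    u=cv2.undistortPoints(np.array([[p]],float),K,d["D"])[0,0]
    R=cv2.Rodrigues(d["rvec"])[0]
    return -R.T@d["tvec"], R.T@np.array([u[0],u[1],1])
def onz(d,p,z):
    c,r=ray(d,p); return c+r*(z-c[2])/r[2]
def px(d,P):
    K=np.array([[d["fx"],0,d["cx"]],[0,d["fy"],d["cy"]],[0,0,1]])
    return cv2.projectPoints(np.array([P],float),d["rvec"],d["tvec"],K,d["D"])[0].reshape(2)
def tri(d1,p1,d2,p2):
    c,r=ray(d1,p1); e,s=ray(d2,p2)
    t=np.linalg.lstsq(np.c_[r,-s],e-c,rcond=None)[0]
    a,b=c+t[0]*r,e+t[1]*s
    return (a+b)/2,np.linalg.norm(a-b)
def blobs(d,lo,hi,roi,n=3,minA=4):
    x0,y0,x1,y1=roi
    h=cv2.cvtColor(d["image"][y0:y1,x0:x1],cv2.COLOR_BGR2HSV)
    m=cv2.inRange(h,np.array(lo),np.array(hi))
    k,l,s,c=cv2.connectedComponentsWithStats(m)
    o=sorted([(int(s[i,4]),c[i]+[x0,y0],(s[i,:4]+[x0,y0,0,0])) for i in range(1,k) if s[i,4]>=minA],key=lambda a:-a[0])[:n]
    return o
E
python3 - <<'E'
from h import *
T=get("top");S=get("side")
def crop(d,x,y,w,h,f): return cv2.resize(d["image"][y:y+h,x:x+w],None,fx=f,fy=f,interpolation=cv2.INTER_CUBIC)
a=crop(T,285,150,100,96,4) #400x384
b=crop(S,262,160,110,96,4)[:, :400]
c=np.vstack([np.hstack([a,b]),np.hstack([crop(T,169,192,50,50,4),crop(T,440,195,50,50,4),crop(S,220,285,66,66,3)[:200,:200],crop(S,370,125,50,50,4)])])
print(c.shape);cv2.imwrite("pics/c1.png",c)
for nm,d,roi,lo,hi in [("pinT",T,(440,195,490,245),(3,120,80),(16,255,255)),("pinS",S,(370,125,420,180),(3,120,80),(16,255,255)),
 ("holdT",T,(440,195,490,245),(100,120,60),(125,255,255)),
 ("redpostT",T,(300,150,385,245),(0,150,80),(6,255,255)),("redpostS",S,(262,160,372,256),(0,150,80),(6,255,255)),
 ("dialT",T,(169,192,219,242),(18,120,80),(35,255,255)),("barT",T,(169,192,219,242),(0,150,60),(6,255,255)),
 ("barT2",T,(169,192,219,242),(170,120,60),(180,255,255)),
 ("grnT",T,(169,192,219,242),(45,120,60),(85,255,255))]:
    for b in blobs(d,lo,hi,roi,2): print(nm,b[0],b[1].round(1),b[2])
E
```

```text
Traceback (most recent call last):
ValueError: all the input array dimensions except for the concatenation axis must match exactly, but along dimension 0, the array at index 0 has size 200 and the array at index 2 has size 198
```

Run:
```python
from h import *
T=get("top");S=get("side")
def crop(d,x,y,w,h,f): return cv2.resize(d["image"][y:y+h,x:x+w],None,fx=f,fy=f,interpolation=cv2.INTER_CUBIC)
a=crop(T,285,150,100,96,4) #400x384
b=crop(S,262,160,110,96,4)[:, :400]
c=np.vstack([np.hstack([a,b]),np.hstack([crop(T,169,192,50,50,4),crop(T,440,195,50,50,4),crop(S,220,285,67,67,3)[:200,:200],crop(S,370,125,50,50,4)])])
print(c.shape);cv2.imwrite("pics/c1.png",c)
for nm,d,roi,lo,hi in [("pinT",T,(440,195,490,245),(3,120,80),(16,255,255)),("pinS",S,(370,125,420,180),(3,120,80),(16,255,255)),
 ("holdT",T,(440,195,490,245),(100,120,60),(125,255,255)),
 ("redpostT",T,(300,150,385,245),(0,150,80),(6,255,255)),("redpostS",S,(262,160,372,256),(0,150,80),(6,255,255)),
 ("dialT",T,(169,192,219,242),(18,120,80),(35,255,255)),("barT",T,(169,192,219,242),(0,150,60),(6,255,255)),
 ("barT2",T,(169,192,219,242),(170,120,60),(180,255,255)),
 ("grnT",T,(169,192,219,242),(45,120,60),(85,255,255))]:
    for b in blobs(d,lo,hi,roi,2): print(nm,b[0],b[1].round(1),b[2])
```

```text
(584, 800, 3)
pinT 67 [465.2 218.7] [459 214  13  10]
pinS 97 [398.1 141.8] [395 135   8  15]
holdT 558 [460.8 220.3] [447 206  30  29]
holdT 17 [445.1 218.2] [444 213   4  11]
redpostT 18 [329.9 216.9] [328 215   5   5]
redpostS 15 [341. 192.] [339 191   5   3]
dialT 323 [193.2 218. ] [178 204  29  28]
barT 156 [189.1 215.6] [176 209  25  14]
barT 12 [193.3 233.5] [192 232   4   4]
barT2 10 [181.5 214. ] [177 212  10   4]
barT2 4 [181.5 221.2] [180 221   4   2]
```

View pics/c1.png

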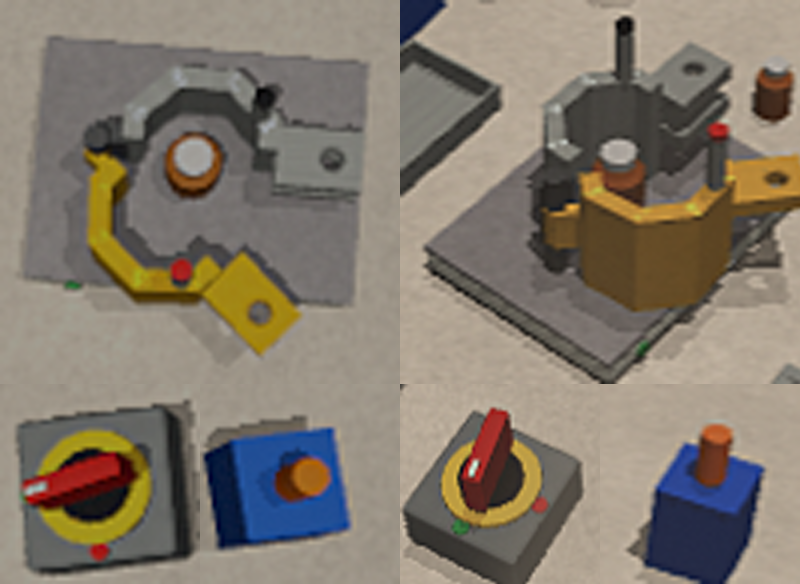

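Confirmed by crop. The vial inside the shield is the larger one; the loose one at side (355,183) is a look-alike. The handle's white end points image-left (on), at top (178,218). The red dot is at (193,233), the lug hole at (367.5,189.4), the red cap at (330,217.5) and the black cap at (351,173.5).

Run:
```python
from h import *
T=get("top");S=get("side")
f=lambda p,o,off,s:((p[0]-off[0]+.5)/s-.5+o[0],(p[1]-off[1]+.5)/s-.5+o[1])
A=lambda x,y:f((x,y),(285,150),(0,0),4); B=lambda x,y:f((x,y),(262,160),(400,0),4)
C=lambda x,y:f((x,y),(169,192),(0,384),4); D=lambda x,y:f((x,y),(440,195),(200,384),4)
E=lambda x,y:f((x,y),(220,285),(400,384),3); F=lambda x,y:f((x,y),(370,125),(600,384),4)
pr=lambda n,*a:print(n,*[np.round(x,4) for x in a])
pr("lug",onz(T,A(332,159),.095),onz(S,B(693,69),.095),*tri(T,A(332,159),S,B(693,69)))
pr("fixcap",onz(T,A(265,93),.15),onz(S,B(626,24),.15),*tri(T,A(265,93),S,B(626,24)))
pr("redcap",onz(T,A(181,270),.15),onz(S,B(718,130),.15),*tri(T,A(181,270),S,B(718,130)))
pr("hinge",onz(T,A(98,133),.105))
pr("swinghole",onz(T,A(260,313),.08),onz(S,B(777,179),.08))
pr("reddot",onz(T,C(99,552),.048),onz(S,E(540,505),.048)); pr("greendot",onz(S,E(460,527),.048))
pr("white",onz(T,C(36,485),.098),onz(S,E(474,468),.098),"inner",onz(T,C(124,461),.098),onz(S,E(498,413),.098))
pr("dial",onz(T,C(93,487),.054))
pr("pintop",onz(T,D(313,476),.11),onz(S,F(716,434),.11))
# base corners z=.025
for q in [(50,38),(368,64),(355,305),(24,276)]: pr("corner",onz(T,A(*q),.025))
for q in [(207,459-0),(332,429),(348,527),(219,547)]: pr("holdcorner",onz(T,D(*q),.07))
```

```text
lug [ 0.5983 -0.0788  0.095 ] [ 0.5974 -0.0769  0.095 ] [ 0.5987 -0.0791  0.0927] 0.0001
fixcap [ 0.6263 -0.0381  0.15  ] [ 0.6227 -0.0369  0.15  ] [ 0.6255 -0.0388  0.1477] 0.0028
redcap [0.5297 0.01   0.15  ] [0.5295 0.0111 0.15  ] [0.53   0.01   0.1489] 0.0002
hinge [0.6143 0.055  0.105 ]
swinghole [ 0.512  -0.0358  0.08  ] [ 0.5116 -0.035   0.08  ]
reddot [0.5086 0.3318 0.048 ] [0.5094 0.3307 0.048 ]
greendot [0.5439 0.3729 0.048 ]Traceback (most recent call last):
  File "<stdin>", line 14, in <module>
  File "<stdin>", line 7, in <lambda>
    return _wrapfunc(a, 'round', decimals=decimals, out=out)
    return _wrapit(obj, method, *args, **kwds)
    result = getattr(arr, method)(*args, **kwds)
numpy._core._exceptions._UFuncNoLoopError: ufunc 'multiply' did not contain a loop with signature matching types (dtype('<U5'), dtype('float64')) -> None
```

Run:
```python
from h import *
T=get("top");S=get("side")
f=lambda p,o,off,s:((p[0]-off[0]+.5)/s-.5+o[0],(p[1]-off[1]+.5)/s-.5+o[1])
A=lambda x,y:f((x,y),(285,150),(0,0),4)
C=lambda x,y:f((x,y),(169,192),(0,384),4); D=lambda x,y:f((x,y),(440,195),(200,384),4)
E=lambda x,y:f((x,y),(220,285),(400,384),3); F=lambda x,y:f((x,y),(370,125),(600,384),4)
pr=lambda n,*a:print(n,*[np.round(x,4) for x in a])
pr("white",onz(T,C(36,485),.098),onz(S,E(474,468),.098));pr("inner",onz(T,C(124,461),.098),onz(S,E(498,413),.098))
pr("dial",onz(T,C(93,487),.054))
pr("pintop",onz(T,D(313,476),.11),onz(S,F(716,434),.11))
for q in [(50,38),(368,64),(355,305),(24,276)]: pr("corner",onz(T,A(*q),.025))
for q in [(207,459),(332,429),(348,527),(219,547)]: pr("holdcorner",onz(T,D(*q),.07))
q=[(20,424),(160,408),(180,556),(30,572)]
for a in q: pr("isocorner",onz(T,C(*a),.048))
from scipy.spatial.transform import Rotation as Ro
o=ctrl.get_obs();print(o["t"]);print(Ro.from_rotvec(o["tool_rot"]).as_matrix().round(3))
```

```text
white [0.5431 0.3548 0.098 ] [0.541  0.3534 0.098 ]
inner [0.5558 0.3052 0.098 ] [0.554  0.3121 0.098 ]
dial [0.5466 0.3347 0.054 ]
pintop [ 0.527  -0.2996  0.11  ] [ 0.5269 -0.2958  0.11  ]
corner [0.6898 0.0861 0.025 ]
corner [ 0.6694 -0.1099  0.025 ]
corner [ 0.5207 -0.0963  0.025 ]
corner [0.5422 0.1034 0.025 ]
holdcorner [ 0.5425 -0.2509  0.07  ]
holdcorner [ 0.5586 -0.3249  0.07  ]
holdcorner [ 0.5013 -0.33    0.07  ]
holdcorner [ 0.4912 -0.2547  0.07  ]
isocorner [0.586 0.381 0.048]
isocorner [0.594  0.2975 0.048 ]
isocorner [0.5053 0.2839 0.048 ]
isocorner [0.4976 0.3722 0.048 ]
0.5
[[ 0.932  0.363  0.   ]
 [ 0.363 -0.932  0.   ]
 [ 0.    -0.    -1.   ]]
```

Handle: axis about (0.546,0.334), bar direction about 106°, off direction about 185°, so it needs about 79° counter-clockwise. I'll move above it.

```bash
cat >> h.py <<'E'
from scipy.spatial.transform import Rotation as Ro
def rel(P,yaw):
    "shift and turn in tool axes to TCP at P, pointing down, tool y at yaw deg"
    o=ctrl.get_obs(); R=Ro.from_rotvec(o["tool_rot"])
    a=np.radians(yaw); y=np.array([np.cos(a),np.sin(a),0]); z=np.array([0,0,-1.])
    G=Ro.from_matrix(np.c_[np.cross(y,z),y,z])
    c=R.as_matrix()[:,1]
    print("t",round(o["t"],2),"pos",o["tool_pos"].round(4),"yaw",np.degrees(np.arctan2(c[1],c[0])).round(1),"F",o["contact_force"].round(1),"open",round(o["opening"],4),"grip",round(o["grip_force"],1))
    print("shift",(R.inv().apply(np.array(P)-o["tool_pos"])).round(4),"turn",(R.inv()*G).as_rotvec().round(3))
E
R='[[0.1575,-0.1845,0],[0,0,0]]'
python3 -m jog '[[[0.0315,-0.037,0],[0,0,0]],[[0.063,-0.074,0],[0,0,0]],[[0.0945,-0.111,0],[0,0,0]],[[0.126,-0.148,0],[0,0,0]],[[0.1575,-0.1845,0],[0,0,0]]]' 1
python3 -m jog '[[[0.0315,-0.037,0],[0,0,0]],[[0.063,-0.074,0],[0,0,0]],[[0.0945,-0.111,0],[0,0,0]],[[0.126,-0.148,0],[0,0,0]],[[0.1575,-0.1845,0],[0,0,0]]]'
python3 -m jog '[[[0.0315,-0.037,0],[0,0,0]],[[0.063,-0.074,0],[0,0,0]],[[0.0945,-0.111,0],[0,0,0]],[[0.126,-0.148,0],[0,0,0]],[[0.1575,-0.1845,0],[0,0,0]]]'
python3 -m jog '[[[0.0315,-0.037,0],[0,0,0]],[[0.063,-0.074,0],[0,0,0]],[[0.0945,-0.111,0],[0,0,0]],[[0.126,-0.148,0],[0,0,0]],[[0.1575,-0.1845,0],[0,0,0]]]'
python3 -m jog '[[[0,0,0],[0,0,-0.147]],[[0,0,0],[0,0,-0.294]],[[0,0,0],[0,0,-0.441]],[[0,0,0],[0,0,-0.588]],[[0,0,0],[0,0,-0.736]]]'
python3 -m jog '[[[0,0,0],[0,0,-0.147]],[[0,0,0],[0,0,-0.294]],[[0,0,0],[0,0,-0.441]],[[0,0,0],[0,0,-0.588]],[[0,0,0],[0,0,-0.736]]]'
python3 -c "
from h import *
rel([.546,.334,.066],15.7)"
```

```text
t: 1.0
tool_pos: [0.307, -0.3514, 0.2314]
tool_rot: [3.087, 0.579, 0.001]
contact_force: [0.8, 0.4, 0.3]
opening: 0.0853
grip_force: 0.0
t: 1.5
tool_pos: [0.3867, -0.1222, 0.2318]
tool_rot: [3.087, 0.58, 0.002]
contact_force: [1.0, -1.4, -0.8]
opening: 0.0852
grip_force: 0.0
t: 2.0
tool_pos: [0.4665, 0.1073, 0.2318]
tool_rot: [3.087, 0.582, 0.002]
contact_force: [1.4, -0.4, -0.0]
opening: 0.0855
grip_force: 0.0
t: 2.5
tool_pos: [0.5463, 0.3364, 0.2313]
tool_rot: [3.087, 0.581, 0.001]
contact_force: [0.0, -0.3, 0.5]
opening: 0.0854
grip_force: 0.0
t: 3.0
tool_pos: [0.5459, 0.3343, 0.2313]
tool_rot: [2.667, 1.661, -0.0]
contact_force: [0.8, -0.2, -0.4]
opening: 0.0854
grip_force: 0.0
t: 3.5
tool_pos: [0.5459, 0.3342, 0.2313]
tool_rot: [1.891, 2.509, 0.0]
contact_force: [0.2, 1.2, -0.4]
opening: 0.0853
grip_force: 0.0
t 3.5 pos [0.5459 0.3342 0.2313] yaw 16.0 F [ 0.2  1.2 -0.4] open 0.0853 grip 0.0
shift [-0.0002  0.      0.1653] turn [0.    0.    0.005]
```

```bash
python3 -m jog '[[[0,0,0.04],[0,0,0]],[[0,0,0.08],[0,0,0]],[[0,0,0.12],[0,0,0]],[[0,0,0.15],[0,0,0]],[[0,0,0.165],[0,0,0]]]' | grep -E "pos|force"
python3 -m jog '[[[0,0,0],[0,0,0]],[[0,0,0],[0,0,0]],[[0,0,0],[0,0,0]],[[0,0,0],[0,0,0]],[[0,0,0],[0,0,0]]]' 0 40
python3 -m jog '[[[0,0,0],[0,0,-0.05]],[[0,0,0],[0,0,-0.1]],[[0,0,0],[0,0,-0.15]]]'
```

```text
tool_pos: [0.5438, 0.3332, 0.0624]
contact_force: [-0.3, -0.4, -0.5]
grip_force: 0.0
t: 4.5
tool_pos: [0.5472, 0.3347, 0.0682]
tool_rot: [1.897, 2.502, 0.005]
contact_force: [-0.5, 1.8, 4.6]
opening: 0.0134
grip_force: 44.1
t: 4.8
tool_pos: [0.5472, 0.3348, 0.0682]
tool_rot: [1.702, 2.638, 0.005]
contact_force: [1.0, 0.7, 3.0]
opening: 0.0132
grip_force: 43.5
```

```bash
python3 -m jog '[[[0,0,0],[0,0,-0.12]],[[0,0,0],[0,0,-0.24]],[[0,0,0],[0,0,-0.36]],[[0,0,0],[0,0,-0.48]],[[0,0,0],[0,0,-0.6]]]' | grep -E "rot|force"
python3 -m jog '[[[0,0,0],[0,0,-0.12]],[[0,0,0],[0,0,-0.24]],[[0,0,0],[0,0,-0.36]],[[0,0,0],[0,0,-0.48]],[[0,0,0],[0,0,-0.56]]]' | grep -E "rot|force"
python3 -m jog '[[[0,0,0],[0,0,-0.03]],[[0,0,0],[0,0,-0.06]],[[0,0,0],[0,0,-0.06]]]'
python3 -c "
from h import *
rel([.546,.334,.066],95);print(ctrl.get_obs()['wrist_torque'])"
```

```text
tool_rot: [0.842, 3.023, 0.005]
contact_force: [2.0, 0.8, 1.4]
grip_force: 43.4
tool_rot: [-0.025, 3.137, 0.004]
contact_force: [3.2, 2.3, 1.0]
grip_force: 43.4
t: 6.1
tool_pos: [0.5475, 0.3352, 0.0682]
tool_rot: [-0.112, 3.135, 0.004]
contact_force: [3.3, 3.2, 4.2]
opening: 0.0131
grip_force: 44.0
t 6.1 pos [0.5475 0.3352 0.0682] yaw 94.1 F [3.3 3.2 4.2] open 0.0131 grip 44.0
shift [ 0.0016 -0.0011  0.0022] turn [ 0.002  0.004 -0.016]
[ 0.51604419 -0.35175503  0.11031836]
```

```bash
for i in 1; do python3 -m jog '[[[0,0,0],[0,0,-0.03]],[[0,0,0],[0,0,-0.05]],[[0,0,0],[0,0,-0.05]]]' | grep -E "rot|force"; done
python3 -c "
from h import *
rel([.546,.334,.066],95);print(ctrl.get_obs()['wrist_torque'])"
python3 -m jog '[[[0,0,0],[0,0,-0.03]],[[0,0,0],[0,0,-0.05]],[[0,0,0],[0,0,-0.05]]]' | grep -E "rot|force"
python3 -c "
from h import *
rel([.546,.334,.066],95);print(ctrl.get_obs()['wrist_torque'])"
```

```text
tool_rot: [-0.189, 3.132, 0.004]
contact_force: [3.3, 3.6, 4.9]
grip_force: 44.2
t 6.4 pos [0.5476 0.3352 0.0682] yaw 96.9 F [3.3 3.6 4.9] open 0.0134 grip 44.2
shift [ 0.0017 -0.001   0.0022] turn [0.003 0.004 0.033]
[ 0.5904503  -0.46893775 -0.76340213]
tool_rot: [-0.263, 3.127, 0.005]
contact_force: [2.8, 4.0, 6.0]
grip_force: 62.5
t 6.7 pos [0.5474 0.3352 0.0683] yaw 99.6 F [2.8 4.  6. ] open 0.013 grip 62.5
shift [ 0.0016 -0.001   0.0023] turn [0.003 0.004 0.081]
[ 0.48703654 -0.33348913 -1.45207835]
```

Torque jumped to about 1.5 N m, so the handle is at its hard stop. Now I release, rise and check.

```bash
python3 -m jog '[[[0,0,0],[0,0,0.06]],[[0,0,0],[0,0,0.06]],[[0,0,0],[0,0,0.06]],[[0,0,0],[0,0,0.06]]]' 1 | grep -E "open|force"
python3 -m jog '[[[0,0,-0.04],[0,0,0]],[[0,0,-0.08],[0,0,0]],[[0,0,-0.12],[0,0,0]],[[0,0,-0.14],[0,0.0,0]]]' | grep -E "pos|open|force"
python3 - <<'E'
from h import *
T=get("top");S=get("side")
cr=lambda d,x,y,w,h,f: cv2.resize(d["image"][y:y+h,x:x+w],None,fx=f,fy=f,interpolation=cv2.INTER_CUBIC)
cv2.imwrite("pics/c2.png",np.hstack([cr(T,160,175,70,80,5),cr(S,210,270,80,80,5)]))
rel([.53,.010,.2],83)
E
```

```text
contact_force: [0.8, -0.2, 0.7]
opening: 0.0708
grip_force: 0.0
tool_pos: [0.5472, 0.3347, 0.211]
contact_force: [0.5, -0.2, 0.5]
opening: 0.0852
grip_force: 0.0
t 7.6 pos [0.5479 0.3351 0.2113] yaw 96.5 F [0.4 0.  0.1] open 0.0858 grip 0.0
shift [ 0.0545 -0.321   0.0102] turn [0.003 0.007 0.235]
```

View pics/c2.png

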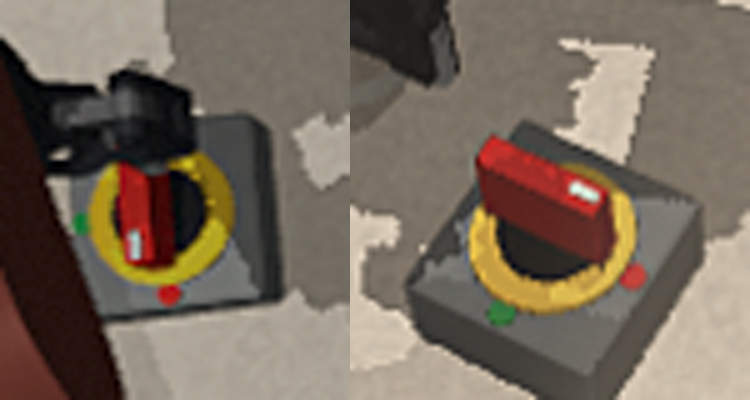

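The white end now points to the red dot (side crop (585,190), dot (632,275)), so the handle is off. Next, above the red post.

```bash
python3 -m jog '[[[0.007,-0.045,0],[0,0,0]],[[0.015,-0.09,0],[0,0,0]],[[0.022,-0.135,0],[0,0,0]],[[0.03,-0.18,0],[0,0,0]]]' | grep pos
python3 -m jog '[[[0.006,-0.035,0],[0,0,0.06]],[[0.012,-0.07,0],[0,0,0.12]],[[0.018,-0.105,0],[0,0,0.18]],[[0.0245,-0.141,0],[0,0,0.235]],[[0.0245,-0.141,0],[0,0,0.235]]]' | grep pos
python3 - <<'E'
from h import *
S=get("side");T=get("top")
cr=lambda d,x,y,w,h,f: cv2.resize(d["image"][y:y+h,x:x+w],None,fx=f,fy=f,interpolation=cv2.INTER_CUBIC)
cv2.imwrite("pics/c3.png",np.hstack([cr(T,285,150,100,120,4),cr(S,262,130,100,120,4)]))
rel([.53,.010,.112],83)
E
```

```text
tool_pos: [0.5348, 0.1502, 0.2039]
tool_pos: [0.5264, 0.0058, 0.2041]
t 8.6 pos [0.5268 0.0087 0.2045] yaw 82.9 F [ 0.8  0.9 -0.1] open 0.0852 grip 0.0
shift [-0.0033  0.0017  0.0925] turn [ 0.    -0.003 -0.002]
```

View pics/c3.png

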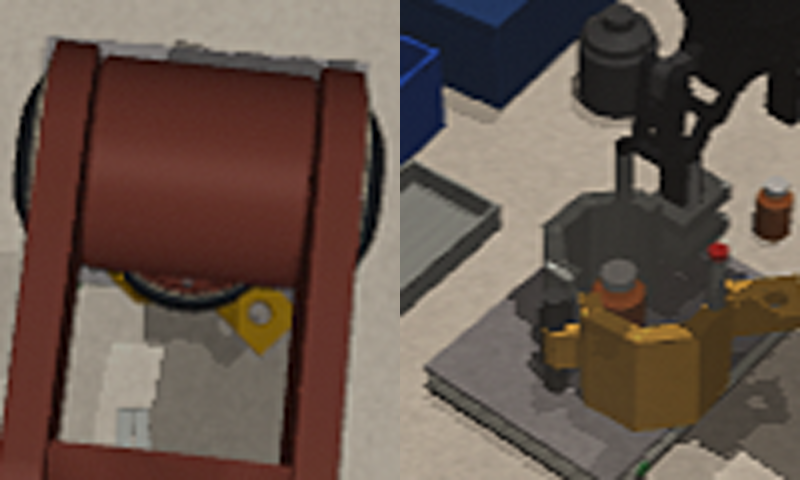

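The side crop shows the red post at (718,250) standing under the open fingers, unchanged. I'll descend and grip it.

```bash
python3 -m jog '[[[-0.003,0.002,0.03],[0,0,0]],[[-0.003,0.002,0.06],[0,0,0]],[[-0.003,0.002,0.08],[0,0,0]],[[-0.003,0.002,0.09],[0,0,0]],[[-0.003,0.002,0.09],[0,0,0]]]' | grep -E "pos|force"
python3 -m jog '[[[0,0,0],[0,0,0]],[[0,0,0],[0,0,0]],[[0,0,0],[0,0,0]],[[0,0,0],[0,0,0]],[[0,0,0],[0,0,0]]]' 0 30
python3 - <<'E'
from h import *
O=np.array([.6073,-.0026]);a=-.122;x=np.array([np.cos(a),np.sin(a)]);y=np.array([-x[1],x[0]])
H=O+.06*y
o=ctrl.get_obs();v=o["tool_pos"][:2]-H;print(np.hypot(*v),np.degrees(np.arctan2(-v@x,-v@y))-13.1)
R=Ro.from_rotvec(o["tool_rot"])
th0=np.arctan2(-v@x,-v@y);r=np.hypot(*v)
for th in np.linspace(th0,np.radians(13.1),11)[1:]:
    P=H-r*np.sin(th)*x-r*np.cos(th)*y
    print(R.inv().apply(np.r_[P-o["tool_pos"][:2],0]).round(4))
E
```

```text
tool_pos: [0.5294, 0.0118, 0.114]
contact_force: [-0.1, 1.0, 0.7]
grip_force: 0.0
t: 9.6
tool_pos: [0.5311, 0.0104, 0.1169]
tool_rot: [0.193, 3.135, -0.001]
contact_force: [-5.0, -12.1, 3.9]
opening: 0.0122
grip_force: 5.8
0.0956238461188774 40.771069110057574
[-0.0042 -0.0053  0.    ]
[-0.0088 -0.0104  0.    ]
[-0.0137 -0.0151  0.    ]
[-0.019  -0.0194  0.    ]
[-0.0245 -0.0234  0.    ]
[-0.0303 -0.0269  0.    ]
[-0.0363 -0.03    0.    ]
[-0.0426 -0.0327  0.0001]
[-0.049  -0.0349  0.0001]
[-0.0556 -0.0367  0.0001]
```

```bash
python3 -m jog '[[[-0.0042,-0.0053,0],[0,0,0]],[[-0.0088,-0.0104,0],[0,0,0]],[[-0.0137,-0.0151,0],[0,0,0]],[[-0.019,-0.0194,0],[0,0,0]],[[-0.0245,-0.0234,0],[0,0,0]]]' | grep -E "pos|force|open"
python3 -m jog '[[[-0.0058,-0.0035,0],[0,0,0]],[[-0.0118,-0.0066,0],[0,0,0]],[[-0.0181,-0.0093,0],[0,0,0]],[[-0.0245,-0.0115,0],[0,0,0]],[[-0.0311,-0.0133,0],[0,0,0]]]' | grep -E "pos|force|open"
python3 -m jog '[[[-0.0015,-0.0003,0],[0,0,0]],[[-0.003,-0.0006,0],[0,0,0]],[[-0.003,-0.0006,0],[0,0,0]]]' | grep -E "pos|force|open"
```

```text
tool_pos: [0.5535, -0.0156, 0.1168]
contact_force: [-0.3, 6.0, 4.7]
opening: 0.0108
grip_force: 29.6
tool_pos: [0.5825, -0.0325, 0.1168]
contact_force: [-2.5, 4.8, 6.5]
opening: 0.0109
grip_force: 29.8
tool_pos: [0.5853, -0.0335, 0.1168]
contact_force: [-0.4, 4.4, 5.9]
opening: 0.0112
grip_force: 29.8
```

```bash
for i in 1; do python3 -m jog '[[[-0.0015,-0.0003,0],[0,0,0]],[[-0.003,-0.0006,0],[0,0,0]],[[-0.003,-0.0006,0],[0,0,0]]]' | grep -E "pos|force|open"
python3 -m jog '[[[-0.0015,-0.0003,0],[0,0,0]],[[-0.003,-0.0006,0],[0,0,0]],[[-0.003,-0.0006,0],[0,0,0]]]' | grep -E "pos|force|open"; done
python3 - <<'E'
from h import *
S=get("side");T=get("top")
cr=lambda d,x,y,w,h,f: cv2.resize(d["image"][y:y+h,x:x+w],None,fx=f,fy=f,interpolation=cv2.INTER_CUBIC)
cv2.imwrite("pics/c4.png",np.hstack([cr(T,285,150,100,120,4),cr(S,262,130,100,120,4)]))
E
```

```text
tool_pos: [0.5861, -0.0338, 0.1168]
contact_force: [-9.2, 6.3, 10.9]
opening: 0.011
grip_force: 30.4
tool_pos: [0.5862, -0.0338, 0.1166]
contact_force: [-20.7, 9.0, 17.2]
opening: 0.011
grip_force: 31.2
```

View pics/c4.png

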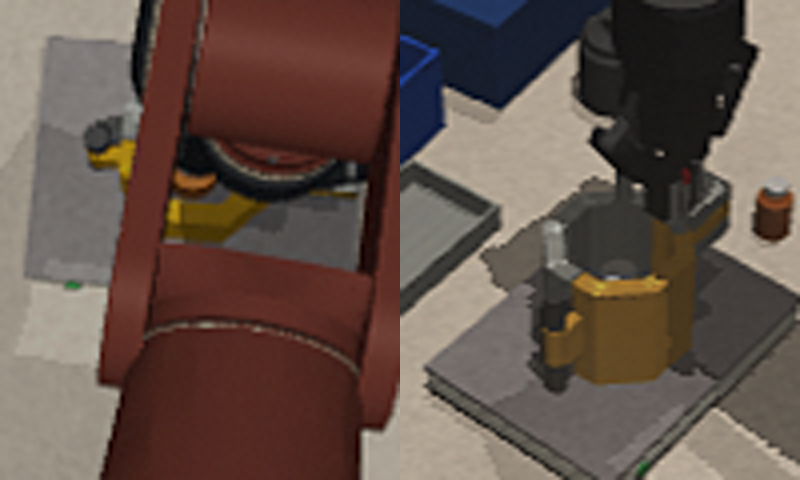

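The force rose 20 N with no further motion, so the yellow half is on its stop, and the side crop shows the shield closed. I'll ease off, release and rise clear.

```bash
python3 -m jog '[[[0.004,0,0],[0,0,0]]]' | grep -E "pos|force"
python3 -m jog '[[[0,0,0],[0,0,0]],[[0,0,0],[0,0,0]],[[0,0,0],[0,0,0]],[[0,0,0],[0,0,0]],[[0,0,0],[0,0,0]]]' 1 | grep -E "pos|force|open"
python3 -m jog '[[[0,0,-0.03],[0,0,0]],[[0,0,-0.06],[0,0,0]],[[0,0,-0.085],[0,0,0]]]' | grep -E "pos|open|force"
python3 -c "
from h import *
rel([.527,-.298,.20],83)"
```

```text
tool_pos: [0.5862, -0.0338, 0.1168]
contact_force: [4.3, 7.8, 2.5]
grip_force: 29.7
tool_pos: [0.5863, -0.0352, 0.116]
contact_force: [-0.2, -0.5, 0.4]
opening: 0.0819
grip_force: 0.0
tool_pos: [0.5866, -0.0351, 0.2028]
contact_force: [1.1, -0.2, 0.3]
opening: 0.086
grip_force: 0.0
t 12.5 pos [ 0.5866 -0.0351  0.2028] yaw 83.0 F [ 1.1 -0.2  0.3] open 0.086 grip 0.0
shift [ 0.0269 -0.2682  0.0028] turn [-0.     0.001 -0.001]
```

```bash
python3 -m jog '[[[0.005,-0.048,0],[0,0,0.148]],[[0.011,-0.096,0],[0,0,0.296]],[[0.016,-0.144,0],[0,0,0.444]],[[0.022,-0.192,0],[0,0,0.592]],[[0.027,-0.24,0],[0,0,0.74]]]' | grep -E "pos"
python3 -c "
from h import *
rel([.527,-.298,.20],-7)
T=get('top');S=get('side')
cr=lambda d,x,y,w,h,f: cv2.resize(d['image'][y:y+h,x:x+w],None,fx=f,fy=f,interpolation=cv2.INTER_CUBIC)
cv2.imwrite('pics/c5.png',np.hstack([cr(T,290,150,100,80,4),cr(S,272,150,100,80,4)]))
"
```

```text
tool_pos: [0.5294, -0.2717, 0.2014]
t 13.0 pos [ 0.5294 -0.2717  0.2014] yaw 40.2 F [ 0.7 -0.1 -0.7] open 0.0853 grip 0.0
shift [-0.0186 -0.0188  0.0014] turn [0.    0.    0.824]
```

View pics/c5.png

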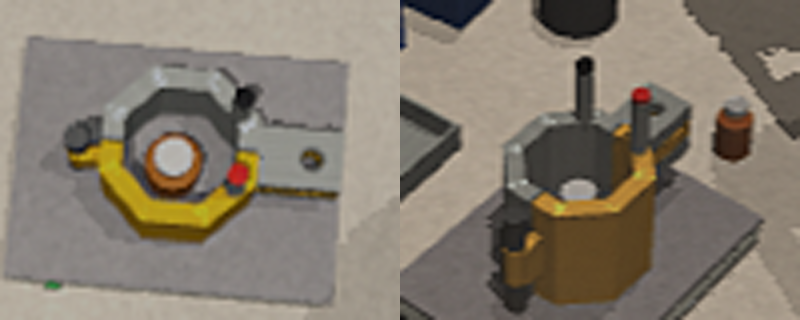

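The shield is shut and the vial is still standing inside. Top crop: lug hole (312,158), red cap (237,174), black cap (245,97).

```bash
python3 -m jog '[[[-0.0186,-0.0188,0],[0,0,0.148]],[[-0.0186,-0.0188,0],[0,0,0.296]],[[-0.0186,-0.0188,0],[0,0,0.444]],[[-0.0186,-0.0188,0],[0,0,0.592]],[[-0.0186,-0.0188,0],[0,0,0.74]]]' | grep -E "pos"
python3 - <<'E'
from h import *
T=get("top");S=get("side")
f=lambda p,o,s:((p[0]+.5)/s-.5+o[0],(p[1]+.5)/s-.5+o[1])
A=lambda x,y:f((x,y),(290,150),4); B=lambda x,y:f((x-400,y),(272,150),4)
g=lambda d:cv2.cvtColor(d["image"],cv2.COLOR_BGR2GRAY).astype(float)
def dark(d,c,h=4):
    x0,y0=int(round(c[0])),int(round(c[1]));p=g(d)[y0-h:y0+h+1,x0-h:x0+h+1]
    print(p.astype(int)); w=np.clip(np.median(p)-20-p,0,None); yy,xx=np.mgrid[y0-h:y0+h+1,x0-h:x0+h+1]
    return (w*xx).sum()/w.sum(),(w*yy).sum()/w.sum()
ht=dark(T,A(312,158),3);hs=B(655,108)
print(A(312,158),ht,onz(T,ht,.093),onz(T,A(312,158),.095),onz(S,hs,.095))
for n,a,b in [("red",(237,173),(641,96)),("blk",(245,96),(585,65))]:
    print(n,onz(T,A(*a),.15).round(4),onz(S,B(*b),.15).round(4),tri(T,A(*a),S,B(*b))[0].round(4))
for d,roi in ((T,(440,195,490,245)),(S,(370,125,420,180))):
    print([ (b[0],b[1].round(1),b[2]) for b in blobs(d,(3,120,80),(16,255,255),roi,1)])
rel([.527,-.298,.20],-7)
E
```

```text
tool_pos: [0.5281, -0.2956, 0.2011]
[[142 139 131 132 136 143 143]
 [131 103  84  88 108 136 146]
 [103  55  70  57  68  98 134]
 [ 82  75  83  71  68  75 127]
 [ 90  95  96  66  43  72 121]
 [121  64  59  56  57 101 143]
 [141 109  87  83 102 133 149]]
(367.625, 189.125) (np.float64(367.9392523364486), np.float64(189.66822429906543)) [ 0.59797056 -0.07972937  0.093     ] [ 0.59890766 -0.07885864  0.095     ] [ 0.59683674 -0.07841962  0.095     ]
red [ 0.5819 -0.0325  0.15  ] [ 0.5799 -0.0307  0.15  ] [ 0.5818 -0.0329  0.1476]
blk [ 0.6246 -0.0381  0.15  ] [ 0.6227 -0.0358  0.15  ] [ 0.6248 -0.0384  0.1472]
[(334, array([481.4, 232.6]), array([467, 212,  23,  33]))]
[(85, array([398.2, 141.9]), array([395, 135,   8,  15]))]
t 13.7 pos [ 0.5281 -0.2956  0.2011] yaw -1.7 F [-1.3 -0.1 -0.1] open 0.0853 grip 0.0
shift [-0.0025 -0.0011  0.0011] turn [-0.    -0.     0.092]
```

Camera fix for the lug hole: about (0.598,-0.0788), consistent with the posts. Now grasp the pin.

```bash
python3 -m jog '[[[-0.0025,-0.001,0.03],[0,0,0.09]],[[-0.0025,-0.001,0.06],[0,0,0.09]],[[-0.0025,-0.001,0.09],[0,0,0.09]],[[-0.0025,-0.001,0.11],[0,0,0.09]],[[-0.0025,-0.001,0.124],[0,0,0.09]]]' | grep -E "pos|force"
python3 -m jog '[[[0,0,0],[0,0,0]],[[0,0,0],[0,0,0]],[[0,0,0],[0,0,0]],[[0,0,0],[0,0,0]],[[0,0,0],[0,0,0]]]' 0 35
python3 -c "
from h import *
rel([.527,-.298,.077],-7)"
```

```text
tool_pos: [0.5261, -0.2975, 0.075]
contact_force: [-0.1, -0.1, -0.1]
grip_force: 0.0
t: 14.7
tool_pos: [0.5277, -0.2992, 0.079]
tool_rot: [2.35, 2.08, 0.001]
contact_force: [-0.2, 0.4, 2.8]
opening: 0.0209
grip_force: 34.2
t 14.7 pos [ 0.5277 -0.2992  0.079 ] yaw -7.0 F [-0.2  0.4  2.8] open 0.0209 grip 34.2
shift [ 0.0011 -0.0009  0.002 ] turn [0.002 0.001 0.   ]
```

```bash
python3 -m jog '[[[0,0,-0.02],[0,0,0]],[[0,0,-0.04],[0,0,0]],[[0,0,-0.06],[0,0,0]],[[0,0,-0.08],[0,0,0]],[[0,0,-0.1],[0,0,0]]]' | grep -E "pos|open|force"
python3 - <<'E'
from h import *
rel([.598,-.0788,.179],-7)
S=get("side")
o=ctrl.get_obs();p=o["tool_pos"]
q=px(S,p);print(q)
x0,y0=int(q[0])-50,int(q[1])-40
cv2.imwrite("pics/c6.png",cv2.resize(S["image"][y0:y0+100,x0:x0+100],None,fx=5,fy=5,interpolation=cv2.INTER_CUBIC));print(x0,y0)
E
```

```text
tool_pos: [0.5269, -0.2986, 0.1784]
contact_force: [0.2, -0.5, 0.3]
opening: 0.0206
grip_force: 34.8
t 15.2 pos [ 0.5269 -0.2986  0.1784] yaw -7.0 F [ 0.2 -0.5  0.3] open 0.0206 grip 34.8
shift [ 0.2269  0.0439 -0.0006] turn [0. 0. 0.]
[402.27185318 114.14018541]
352 74
```

View pics/c6.png

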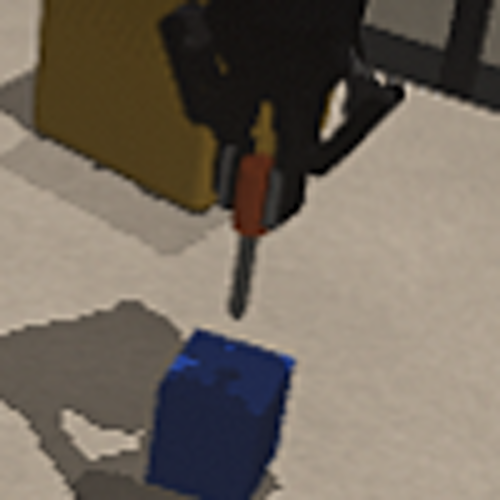

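The pin is held, its head at crop (252,195) and tip at (237,318). I'll check its tilt and offset against the tool axis.

Run:
```python
from h import *
S=get("side");o=ctrl.get_obs();p=o["tool_pos"]
for z in(.21,.17,.11): print(z,((px(S,[p[0],p[1],z])-[352,74]+.5)*5-.5).round(1))
# rows: head orange & shank centre columns
im=S["image"][74:174,352:452]
h=cv2.cvtColor(im,cv2.COLOR_BGR2HSV)
m=cv2.inRange(h,(3,120,60),(14,255,255))
for r in range(30,49,2):
    c=np.where(m[r,44:60])[0]; 
    if len(c):print("head",r*5+2,((c.min()+c.max())/2+44.5)*5-.5,len(c))
g=cv2.cvtColor(im,cv2.COLOR_BGR2GRAY).astype(int)
for r in range(48,64,2):
    w=np.clip(130-g[r,42:56],0,None);print("shank",r*5+2,round(((w*np.arange(42,56)).sum()/w.sum()+.5)*5-.5,1))
```

```text
0.21 [260.4 159.3]
0.17 [250.1 222.7]
0.11 [235.4 312.7]
head 152 257.0 7
head 162 252.0 5
head 172 252.0 5
head 182 249.5 6
head 192 247.0 5
head 202 247.0 5
head 212 244.5 6
head 222 249.5 6
shank 242 245.3
shank 252 243.5
shank 262 241.9
shank 272 240.3
shank 282 238.7
shank 292 237.2
shank 302 235.8
shank 312 nan<stdin>:13: RuntimeWarning: invalid value encountered in scalar divide
```

The pin is upright and within about 1 mm of the tool axis. Moving above the lug.

```bash
python3 -m jog '[[[0.045,0.009,0],[0,0,0]],[[0.09,0.0175,0],[0,0,0]],[[0.135,0.026,0],[0,0,0]],[[0.18,0.035,0],[0,0,0]],[[0.218,0.0422,0],[0,0,0]]]' | grep -E "pos"
python3 -m jog '[[[0.009,0.0017,0],[0,0,0]],[[0.009,0.0017,0],[0,0,0]]]' | grep -E "pos|open"
python3 - <<'E'
from h import *
rel([.598,-.0788,.179],-7)
S=get("side");q=px(S,[.598,-.0788,.1]);x0,y0=int(q[0])-50,int(q[1])-60
f=lambda P:((px(S,P)-[x0,y0]+.5)*5-.5).round(1)
p=ctrl.get_obs()["tool_pos"]
print(f([p[0],p[1],.17]),f([p[0],p[1],.11]),f([.598,-.0788,.095]),x0,y0)
cv2.imwrite("pics/c7.png",cv2.resize(S["image"][y0:y0+100,x0:x0+100],None,fx=5,fy=5,interpolation=cv2.INTER_CUBIC))
E
```

```text
tool_pos: [0.5951, -0.0851, 0.176]
tool_pos: [0.5978, -0.0773, 0.1761]
opening: 0.021
t 16.0 pos [ 0.5978 -0.0773  0.1761] yaw -6.8 F [ 1.  -0.2 -0.2] open 0.021 grip 34.8
shift [-0.0014  0.0004 -0.0029] turn [-0.002  0.     0.003]
[258.1 200.2] [253.8 292.3] [252.3 313.8] 285 114
```

View pics/c7.png

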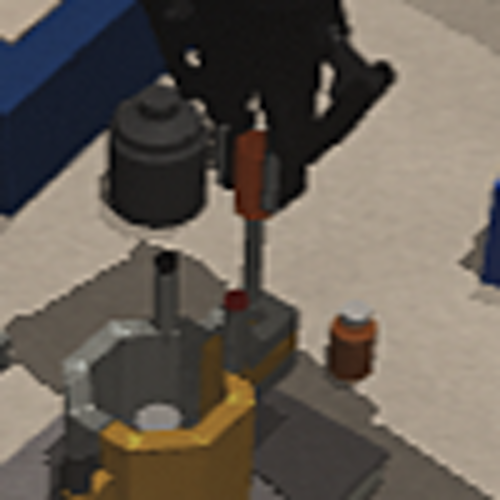

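The tip is at (253,295), over the lug and its predicted hole at (252,314). Lowering slowly with a force check.

```bash
python3 -m jog '[[[-0.001,0.0004,0.004],[0,0,0]],[[-0.001,0.0004,0.009],[0,0,0]],[[-0.001,0.0004,0.014],[0,0,0]],[[-0.001,0.0004,0.019],[0,0,0]],[[-0.001,0.0004,0.024],[0,0,0]]]' | grep -E "pos|force"
python3 -m jog '[[[0,0,0],[0,0,0]]]' | grep -E "pos|force"
```

```text
tool_pos: [0.5981, -0.0802, 0.1526]
contact_force: [0.1, 0.3, 0.1]
grip_force: 34.8
tool_pos: [0.5976, -0.0797, 0.152]
contact_force: [-0.5, 0.3, 0.6]
grip_force: 34.8
```

No contact force with the tip about 12 mm below the mouth, so it is in the hole. Continuing.

```bash
python3 -m jog '[[[0,0,0.006],[0,0,0]],[[0,0,0.012],[0,0,0]],[[0,0,0.018],[0,0,0]],[[0,0,0.024],[0,0,0]],[[0,0,0.03],[0,0,0]]]' | grep -E "pos|force"
python3 -m jog '[[[0,0,0.005],[0,0,0]],[[0,0,0.009],[0,0,0]],[[0,0,0.013],[0,0,0]],[[0,0,0.015],[0,0,0]],[[0,0,0.017],[0,0,0]]]' | grep -E "pos|force"
```

```text
tool_pos: [0.5983, -0.0796, 0.1226]
contact_force: [0.1, -0.2, -0.4]
grip_force: 34.8
tool_pos: [0.5984, -0.0797, 0.1062]
contact_force: [-0.3, -0.6, 0.5]
grip_force: 34.8
```

```bash
python3 -m jog '[[[0,0,0.001],[0,0,0]],[[0,0,0.002],[0,0,0]],[[0,0,0.002],[0,0,0]]]' | grep -E "pos|force"
python3 -m jog '[[[0,0,0.001],[0,0,0]],[[0,0,0.002],[0,0,0]],[[0,0,0.002],[0,0,0]]]' | grep -E "pos|force"
```

```text
tool_pos: [0.5984, -0.0797, 0.1043]
contact_force: [-0.2, -0.8, -0.5]
grip_force: 34.8
tool_pos: [0.5986, -0.0798, 0.1039]
contact_force: [-3.5, -0.1, 6.6]
grip_force: 35.6
```

Seated: force 6.6 N at z=0.104, as expected. Release and rise, then go over the posts.

```bash
python3 -m jog '[[[0,0,-0.002],[0,0,0]],[[0,0,-0.002],[0,0,0]],[[0,0,-0.002],[0,0,0]],[[0,0,-0.002],[0,0,0]],[[0,0,-0.002],[0,0,0]]]' 1 | grep -E "pos|force|open"
python3 -m jog '[[[0,0,-0.02],[0,0,0]],[[0,0,-0.05],[0,0,0]],[[0,0,-0.085],[0,0,0]],[[0,0,-0.1],[0,0,0]],[[0,0,-0.1],[0,0,0]]]' | grep -E "pos|open"
python3 - <<'E'
from h import *
rel([.6033,-.0353,.112],-7.3)
S=get("side");cv2.imwrite("pics/c8.png",cv2.resize(S["image"][110:230,260:390],None,fx=5,fy=5,interpolation=cv2.INTER_CUBIC))
E
```

```text
tool_pos: [0.5983, -0.0797, 0.1041]
contact_force: [-0.0, -0.3, -0.7]
opening: 0.0857
grip_force: 0.0
tool_pos: [0.6, -0.0801, 0.2075]
opening: 0.0855
t 19.25 pos [ 0.6    -0.0801  0.2075] yaw -7.0 F [ 1.5 -0.2 -0. ] open 0.0855 grip 0.0
shift [ 0.045  -0.0028  0.0955] turn [0.006 0.001 0.005]
```

View pics/c8.png

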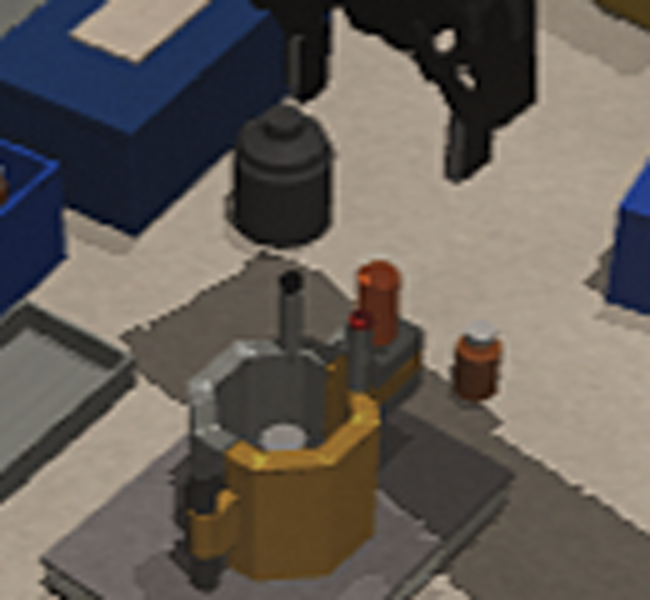

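The orange head at (378,305) sits on the top lug, with the posts at (290,280) and (360,320). Now to the pinch.

```bash
python3 -m jog '[[[0.022,-0.001,0],[0,0,0]],[[0.045,-0.0025,0],[0,0,0]],[[0.045,-0.0025,0],[0,0,0]]]' | grep -E "pos"
python3 -m jog '[[[0,0,0.02],[0,0,0]],[[0,0,0.045],[0,0,0]],[[0,0,0.065],[0,0,0]],[[0,0,0.08],[0,0,0]],[[0,0,0.092],[0,0,0]]]' | grep -E "pos|force"
python3 -c "
from h import *
rel([.6033,-.0353,.112],-7.3)"
```

```text
tool_pos: [0.6, -0.0326, 0.2011]
tool_pos: [0.6001, -0.035, 0.1096]
contact_force: [-0.3, 1.1, -0.4]
grip_force: 0.0
t 20.1 pos [ 0.6001 -0.035   0.1096] yaw -7.0 F [-0.3  1.1 -0.4] open 0.0858 grip 0.0
shift [ 0.0001  0.0032 -0.0024] turn [-0.003  0.     0.005]
```

```bash
python3 -m jog '[[[0,0.003,-0.003],[0,0,0]],[[0,0.003,-0.003],[0,0,0]]]' | grep -E "pos|force"
python3 -m jog '[[[0,0,0],[0,0,0]],[[0,0,0],[0,0,0]],[[0,0,0],[0,0,0]],[[0,0,0],[0,0,0]],[[0,0,0],[0,0,0]]]' 0 40
python3 -m jog '[[[0,0,0],[0,0,0]],[[0,0,0],[0,0,0]],[[0,0,0],[0,0,0]],[[0,0,0],[0,0,0]],[[0,0,0],[0,0,0]]]'
```

```text
tool_pos: [0.6052, -0.0354, 0.1161]
contact_force: [0.9, -1.1, 1.3]
grip_force: 0.0
t: 20.8
tool_pos: [0.6028, -0.0349, 0.117]
tool_rot: [-2.35, -2.08, 0.005]
contact_force: [-10.0, 1.1, 8.3]
opening: 0.0536
grip_force: 42.8
t: 21.3
tool_pos: [0.6028, -0.0349, 0.117]
tool_rot: [-2.35, -2.08, 0.005]
contact_force: [-10.2, 0.4, 9.2]
opening: 0.0536
grip_force: 42.8
```

Opening is 53.6 mm (55 mm over the posts expected) and the grip is a steady 43 N on both sides. Handing in.

```bash
python3 -c "
from station import job
print(job.finish_job())"
```

```text
the job is handed in; nothing more can be done
None
```

I handed the job in at about 21 s with the isolator off, the shield shut, the pin seated in the lugs and the gripper squeezing both posts at about 43 N; the hand-in call returned no verdict.

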